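Straightedge and hold-down press on the chocolate board

TASK

Lay the aluminium straightedge flat on the wooden board, flush along the front face of the chocolate block (the long face opposite the fence) and spanning that whole face, and let go of it. Then push the red knob of the hold-down press down past its first two clicks to the third, without ramming it, and finish while still holding it down there so that its rubber foot clamps the block for me to score: it springs back up if you let go. Leave the block where it is and don't disturb the small dish, mug, jar and wooden spoon around it.

Things in the scene. Friction and masses are not known exactly. Their poses are not given: they have to be found in the camera images.
- board: Fixed pale wooden board, 265 (x) x 320 (y) x 18 mm; origin at the centre of its underside; x points from the open front edge to the back. Fence 26 mm high, front face at x = 66 mm. An aluminium column behind it (x 100 to 130) carries an arm 105 to 125 mm above the counter, reaching forward to a guide sleeve, 36 mm wide, at x = 20, y = 0. In front of the block the board is empty, about 75 mm deep.
- block: Loose dark brown chocolate slab, 120 (x) x 200 (y) x 30 mm high, 0.94 kg, on the board with up to 3 mm gap to the fence; origin at the centre of its underside, x axis as the board's. Its front face, for the straightedge, is at x = -60 mm in its own frame.
- rule: Loose aluminium straightedge, 40 (x) x 280 (y, length) x 8 mm, about 0.28 kg, with a blue grip at its middle, 20 (x) x 26 (y) mm, its top 40 mm above the underside. Origin at the centre of its underside. The same after a half turn; either long edge may be the flush one. Starts on the counter left of the board, roughly along world x.
- press (a joint): Downward travel of the press in m: 0 up at rest, clicks (small force peaks, 2 to 3 N) at 0.010, 0.020 and 0.030, third position from 0.032 to the hard stop at 0.038. A spring always pushes it back up, from about 5 N at the top to about 14 N at the third position.
- knob: Round red cap of the press, 50 mm diameter, 18 mm high, flat top; origin at the centre of its underside, so the top is 18 mm above it. At rest the top is 190 mm above the counter. It moves straight down with the press. It stands over the block, at x = +20, y = 0 mm in the board's frame.
- foot: Black rubber foot of the press, 44 mm diameter, 10 mm thick, origin at the centre of its underside, on its own spring below the stem; it meets the top of the block after about 28 mm of press travel.
- ramekin: Small white dish, 52 mm wide, 35 mm high, on the back left corner of the board beside the fence; leave alone.
- mug: White mug, 80 mm wide, 90 mm high, on the right; leave alone.
- jar: Amber glass jar with brass lid, 84 mm wide, 110 mm high, on the right; leave alone.
- spoon: Wooden spoon, 260 mm long, lying to the left of the straightedge; leave alone.
Things that resemble listed ones, but are neither listed nor needed, are in the scene too. Leave any orange or purple look-alike of the block alone.

How it is judged:
On the way, in this order (a step that is already met when the one before it is completed fails the run):
1. the straightedge lies flush along the block's front face, let go, with the press still up (x of rule in the frame of block between -0.083 and -0.077 m and angle between the y axis of rule and the y axis of block, either way round below 0.025 rad and y of rule in the frame of block between -0.04 and 0.04 m and z of rule in the frame of block below 0.003 m and angle between rule's own z axis and vertical below 0.04 rad and contact force between the fingers and rule below 0.2 N and value of joint press below 0.004 m), for 0.3 s.
2. the knob is pushed past the second click (value of joint press above 0.023 m), for 0.02 s.
3. the knob is at the third position with the foot clamping the block (value of joint press above 0.032 m and contact force between foot and block above 1.5 N and contact force between any of the fingers, the arm and knob above 3 N), for 0.3 s.
At the end, for the whole second after the job is handed in: The robot is still pushing the knob (over 3 N) with the press beyond 32 mm of travel and its foot on the block (over 1.5 N); the straightedge lies flat on the board, not held, its edge within 3 mm of the block's front face and parallel within 0.025 rad, centred on it within 40 mm lengthwise (all of step 3 and x of rule in the frame of block between -0.083 and -0.077 m and angle between the y axis of rule and the y axis of block, either way round below 0.025 rad and y of rule in the frame of block between -0.04 and 0.04 m and z of rule in the frame of block below 0.003 m and angle between rule's own z axis and vertical below 0.04 rad and contact force between the fingers and rule below 0.2 N and linear speed of each of block, rule below 0.01 m/s); the arm keeps its last pose, push and grip.
It fails at once if the knob is rammed (over 50 N) (contact force between any of the fingers, the arm and knob above 50 N).
It fails at once if the block is shifted more than 15 mm (distance of block from where it was at the start of the episode above 0.015 m).
It fails at once if the dish, mug, jar or spoon is disturbed (moved over 25 mm) (distance of any of ramekin, mug, jar, spoon from where it was at the start of the episode above 0.025 m).
It also fails if it takes over 54 s, if anything falls off the work surface, if the arm or the gripper's body presses on something with over 40 N, if the wrist force passes 120 N, or if a joint passes its speed limit or range.

ROBOT

A 7-joint arm with a two-finger parallel gripper is mounted at the origin on the work surface. World frame = base frame: x ahead of the robot, y to its left, z up, the work surface at z = 0. Lengths are in m, angles in rad, forces in N, time in s.
With the tool pointing down it reaches from about 0.4 to 0.925 m from the base axis. Payload 4.1 kg.
Tool frame: the origin (TCP) lies at the very end of the fingers, on their centre line; the grasp point (between the pads) lies 19 mm behind it; z points along the fingers, y is the line along which they close (so a half turn about z gives the same grasp; the last joint's range is limited). The gripper opens to 85 mm and grips with 20 to 120 N. Pads are 22 mm wide; open, the fingers measure 114 mm over their backs; the gripper's body (76 mm by 85 mm) begins 54 mm behind the grasp point. The pads swing forward as they close: fully open they stand 13 mm farther back than shut.
Start: joints at [-1.289, 0.398, 0.045, 1.537, -0.019, 1.207, -0.051], TCP at [0.242, 0.603, 0.231] pointing down, gripper open.
Joint ranges: [-2.82, 2.82], [-0.49, 2.23], [-1.37, 1.46], [0, 2.46], [-1.36, 4.5], [0.23, 2], [-2.94, 2.94]. Speed limits (rad/s): [2.57, 2.57, 3.14, 3.14, 3.14, 3.14, 3.14].

INTERFACE

Orientations are given as a 3x3 rotation matrix whose columns are the frame's x, y, z axes.
In Python, from bench import read_state, camera, sign_off gives the robot as it stands.
- The arm moves only by the shell command python3 -m pendant 'ROWS'. ROWS is a JSON list of rows, 1 to 8 of them, each of 5 numbers: dx, dy, dz in m, then a turn about the tool's z in rad, then the finger opening in m; each row shifts and turns the commanded pose from where the row before left it, along the tool's axes as they then stand; what a row does not reach is not made up. A row lasts 1/12 s, in which the tool goes at most 0.0417 m and 0.125 rad, less where a joint would pass 70% of its speed; a pose out of reach is approached as far as the arm can. The fingers move at their own pace and stop on an object; the grip force is fixed at half the most. Time passes only in rows, so rows that do not move let the fingers close. It prints the time, the measured TCP pose, the force, the opening and the grip force at its end.
- read_state(): the state, without advancing time (a new reading comes with each control period).
- camera(name): name is "scene" or "top" or "wrist"; returns a dict with "image" (420x560x3 uint8, blue, green, red), "fx", "fy", "cx", "cy" (pixels), "pose" (4x4, takes a point from camera to world coordinates). Camera axes: x right, y down, z forward; pixel columns grow to the right and rows downward; lengths in m; the calibration is good to about 2 mm. A picture is of the moment at which its call begins. There is no depth.
- sign_off(): hands the job in; it is judged then, once.
The state is a dict: "t": time; "joint_positions": joint angles; "joint_vel": joint speeds; "effort": joint torques, N m; "tcp_pos": TCP position; "orientation": TCP orientation; "ft_force": force on the tool from outside, world axes, zero at the start; "moment": the same for the moment, N m; "grip_width": finger opening in m; "grasp_force": force on a finger pad.
Only numpy, scipy, OpenCV 4.12 (cv2) and the standard library are available. Lean on these libraries where they do the work, as an engineer would, in place of code of your own. Each camera call takes 0.05 s, during which the arm holds its last target. There are 200 camera calls.

## Working session

There is one attempt and no reset: what is moved stays moved. The work goes in short steps, Python scripts to look and compute and a shell command to move; the robot and the scene stay as the last step left them, time stands still between calls to the robot, and variables do not carry over. Pictures are saved under pics/ and viewed, at most 10 in all, crops included, and the job is handed in when it is done.

```bash
ls; mkdir -p pics; cat > h.py <<'E'
import numpy as np, cv2
from bench import read_state, camera
def ray(c,u,v):
    d=np.array([(u-c["cx"])/c["fx"],(v-c["cy"])/c["fy"],1.0]); P=np.array(c["pose"])
    return P[:3,3],P[:3,:3]@d
def onz(c,u,v,z):
    o,d=ray(c,u,v); return o+d*(z-o[2])/d[2]
def cross(c1,p1,c2,p2):
    o1,d1=ray(c1,*p1);o2,d2=ray(c2,*p2)
    t=np.linalg.lstsq(np.c_[d1,-d2],o2-o1,rcond=None)[0]
    a,b=o1+d1*t[0],o2+d2*t[1]; return (a+b)/2,np.linalg.norm(a-b)
E
python3 - <<'E'
from h import *
for n in("scene","top","wrist"):
    c=camera(n);cv2.imwrite(f"pics/{n}0.png",c["image"]);print(n,c["fx"],c["cx"],c["cy"],np.round(c["pose"],3).tolist())
    np.save(f"{n}0.npy",c,allow_pickle=True)
s=read_state();print(s)
E
```

```text
pics
scene 541.0048453660158 282.7728072004195 216.52097068181078 [[0.178, 0.515, -0.839, 1.724], [0.984, -0.101, 0.147, -0.192], [-0.009, -0.851, -0.524, 0.935], [0.0, 0.0, 0.0, 1.0]]
top 389.81503520346206 278.120293166514 206.65613108504925 [[0.013, -0.989, 0.148, 0.286], [-1.0, -0.016, -0.021, 0.026], [0.023, -0.148, -0.989, 1.422], [0.0, 0.0, 0.0, 1.0]]
wrist 347.19307983868794 279.77876278302585 201.41840559456384 [[0.372, 0.891, 0.258, 0.175], [0.928, -0.357, -0.105, 0.63], [-0.002, 0.279, -0.96, 0.373], [0.0, 0.0, 0.0, 1.0]]
{'t': 0.15, 'joint_positions': array([-1.2890032 ,  0.39907575,  0.04506663,  1.53758979, -0.01869114,
        1.20688481, -0.05072297]), 'joint_vel': array([-7.68491615e-05, -1.57026501e-03,  9.05689973e-04, -4.08038583e-03,
       -1.35472617e-03, -1.91081451e-03, -1.35646034e-04]), 'effort': array([ 2.21440081e-03, -4.75561881e+01,  1.36701554e+00, -2.54515618e+01,
        1.18010351e-02,  6.51988870e-03, -1.31914469e-06]), 'tcp_pos': array([0.24138943, 0.6029992 , 0.23046833]), 'orientation': array([[-9.28395141e-01,  3.71594213e-01, -4.50599549e-04],
       [ 3.71594464e-01,  9.28393988e-01, -1.46871382e-03],
       [-1.27431643e-04, -1.53098707e-03, -9.99998820e-01]]), 'ft_force': array([-0.05520724, -0.14370272, -0.76701312]), 'moment': array([0.02823194, 0.00531166, 0.04474808]), 'grasp_force': 0.0, 'grip_width': 0.08515668824164192}
```

View pics/top0.png

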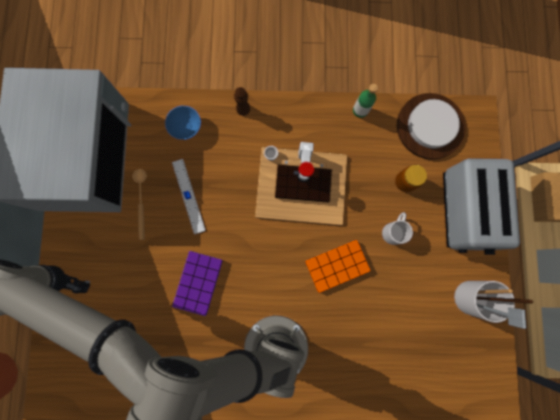

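View pics/scene0.png

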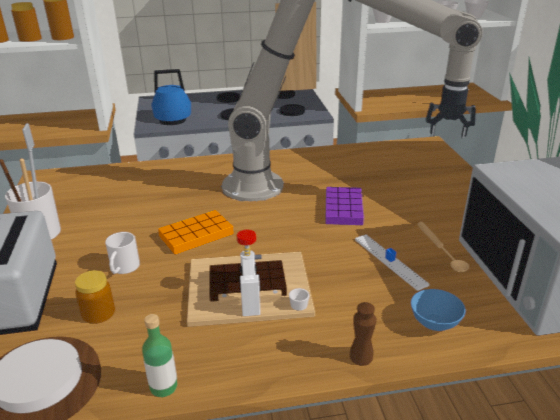

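View pics/wrist0.png

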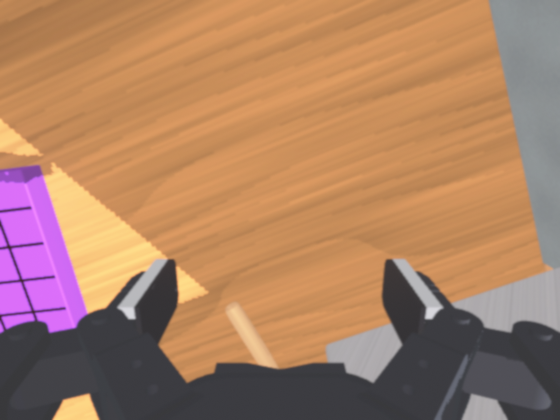

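Top view: the rule runs from (178,160) to (200,233) with its blue grip at (187,195), the board spans about (256–348, 148–224), and the knob is at (306,170). The scene view has the blue grip at (390,255) and the knob at (247,237). The wrist view shows only the spoon's handle at (250,340) and the purple look-alike.

```bash
cat > m.py <<'E'
from h import *
C={n:np.load(f"{n}0.npy",allow_pickle=True).item() for n in("scene","top")}
def blob(c,lo,hi,box):
    x0,y0,x1,y1=box; m=np.zeros(c["image"].shape[:2],np.uint8)
    m[y0:y1,x0:x1]=cv2.inRange(cv2.cvtColor(c["image"],cv2.COLOR_BGR2HSV),lo,hi)[y0:y1,x0:x1]
    n,l,s,ce=cv2.connectedComponentsWithStats(m); k=1+np.argmax(s[1:,4]); m=(l==k).astype(np.uint8)
    ct=max(cv2.findContours(m,0,1)[0],key=cv2.contourArea)
    return ce[k],s[k,4],cv2.minAreaRect(ct),s[k]
B=((100,120,40),(125,255,255));R=((0,180,80),(8,255,255))
bt=blob(C["top"],*B,(170,180,205,210));bs=blob(C["scene"],*B,(375,240,405,270))
print("grip",bt[0],bt[1],bs[0],bs[1],cross(C["top"],bt[0],C["scene"],bs[0]))
kt=blob(C["top"],*R,(290,155,325,185));ks=blob(C["scene"],*R,(230,225,265,250))
print("knob",kt[0],kt[3],ks[0],ks[3],cross(C["top"],kt[0],C["scene"],ks[0]))
W=((0,0,110),(180,70,255))
r=blob(C["top"],*W,(165,150,215,240));print("rule",r)
for z in(0.008,):
    p=[onz(C["top"],*q,z) for q in cv2.boxPoints(r[2])];print(np.round(p,4).tolist(),onz(C["top"],*r[0],z))
D=((0,0,0),(180,255,75))
b=blob(C["top"],*D,(268,155,340,210));print("block",b)
p=[onz(C["top"],*q,.048) for q in cv2.boxPoints(b[2])];print(np.round(p,4).tolist())
im=C["top"]["image"][140:250,160:360];cv2.imwrite("pics/topc.png",cv2.resize(im,None,fx=4,fy=4,interpolation=0))
E
python3 m.py
```

```text
grip [186.775 194.65 ] 40 [390.21698113 254.47169811] 106 (array([0.53348001, 0.32771861, 0.02624886]), np.float64(0.0003443612261424777))
knob [306.11242604 168.81065089] [298 163  17  13 169] [246.07003891 236.89883268] [237 229  19  16 257] (array([ 0.598094  , -0.0896231 ,  0.18252828]), np.float64(0.0008194611237758999))
rule (array([189.72931034, 199.89310345]), np.int32(580), ((189.12278747558594, 196.49288940429688), (74.27047729492188, 11.036174774169922), 72.6459732055664), array([174, 161,  31,  72, 580], dtype=int32))
[[0.6562, 0.3891, 0.008], [0.6695, 0.3509, 0.008], [0.4069, 0.2584, 0.008], [0.3944, 0.2958, 0.008]] [0.51746001 0.32016621 0.008     ]
block (array([303.43173653, 184.35688623]), np.int32(1670), ((303.6026611328125, 183.16830444335938), (54.56869125366211, 34.025936126708984), 4.8645148277282715), array([ 276,  164,   56,   39, 1670], dtype=int32))
[[0.5234, 0.0088, 0.048], [0.6483, 0.0, 0.048], [0.6347, -0.1976, 0.048], [0.5098, -0.1862, 0.048]]
```

```bash
python3 -m pendant --help | head -20
```

```text
Traceback (most recent call last):
json.decoder.JSONDecodeError: Expecting value: line 1 column 1 (char 0)
```

View pics/topc.png

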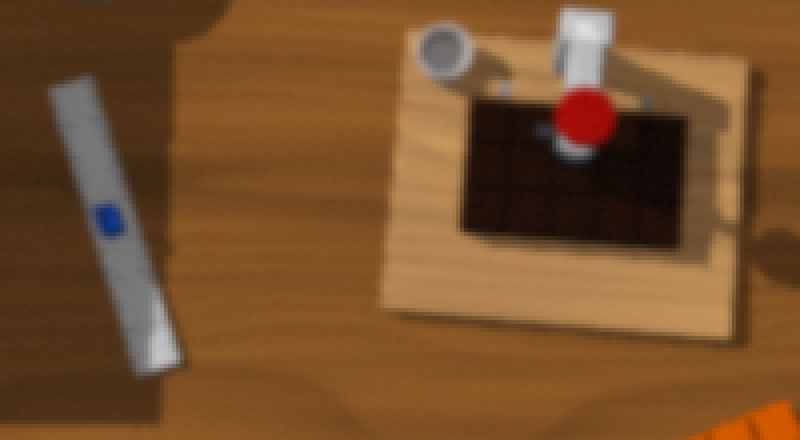

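Cropped top view: the rule lies with its grip near its middle at crop (110,220). The block's front face runs from (460,232) to (683,250), tilted by about 4° like the board. Now I'll move above the grip.

```bash
cat > go.py <<'E'
# usage: go.py x y z angle_of_tool_y : prints needed shift in tool axes and turn
import sys; from h import *
def need(x,y,z,a):
    s=read_state();R=np.array(s["orientation"]);p=np.array(s["tcp_pos"])
    d=R.T@(np.array([x,y,z])-p); cur=np.arctan2(R[1,1],R[0,1]); t=(cur-a+np.pi/2)%np.pi-np.pi/2
    print("t",round(s["t"],2),"tcp",np.round(p,4),"ya",round(cur,4),"shift",np.round(d,4),"turn",round(t,4),"q",np.round(s["joint_positions"],2),"F",np.round(s["ft_force"],1))
if __name__=="__main__": need(*map(float,sys.argv[1:5]))
E
python3 -m pendant '[[-0.0375,-0.0147,0,0,0.085],[-0.0375,-0.0147,0,0,0.085],[-0.0375,-0.0147,0,0,0.085],[-0.0375,-0.0147,0,0,0.085],[-0.0375,-0.0147,0,0,0.085],[-0.0375,-0.0147,0,0,0.085],[-0.0375,-0.0147,0,0,0.085],[-0.0375,-0.0147,0,0,0.085]]'
python3 -m pendant '[[0,0,0,0.12,0.085],[0,0,0,0.12,0.085],[0,0,0,0.12,0.085],[0,0,0,0.12,0.085],[0,0,0,0.12,0.085],[0,0,0,0.12,0.085],[0,0,0,0.12,0.085],[0,0,0,0,0.085]]'
python3 go.py 0.533 0.327 0.19 0.339
```

```text
t: 0.82
tcp_pos: [0.4773, 0.3811, 0.2312]
orientation: [[-0.928, 0.371, -0.0], [0.371, 0.928, -0.0], [0.0, -0.0, -1.0]]
ft_force: [0.3, 0.7, -0.2]
grip_width: 0.085
grasp_force: 0.0
t: 1.48
tcp_pos: [0.4762, 0.3827, 0.231]
orientation: [[-0.341, 0.94, -0.0], [0.94, 0.341, -0.001], [-0.0, -0.001, -1.0]]
ft_force: [-0.5, -0.1, -0.2]
grip_width: 0.0849
grasp_force: 0.0
t 1.48 tcp [0.4762 0.3827 0.231 ] ya 0.3482 shift [-0.0717  0.0344  0.041 ] turn 0.0092 q [-0.99  0.34  0.32  1.64 -0.11  1.18 -0.3 ] F [-0.5 -0.1 -0.2]
```

```bash
python3 -c "
from h import *
np.save('w1.npy',camera('wrist'),allow_pickle=True)"
python3 -m pendant '[[-0.0239,0.0115,0.0137,0,0.085],[-0.0239,0.0115,0.0137,0,0.085],[-0.0239,0.0115,0.0137,0.009,0.085],[0,0,0,0,0.085],[0,0,0,0,0.085]]'
python3 - <<'E'
from h import *
from m import blob,B
c2=camera('wrist');np.save('w2.npy',c2,allow_pickle=True);c1=np.load('w1.npy',allow_pickle=True).item()
cv2.imwrite("pics/w12.png",np.hstack([cv2.resize(c["image"],(400,300)) for c in(c1,c2)]))
a=blob(c1,*B,(0,0,560,420));b=blob(c2,*B,(0,0,560,420));print(a,b)
print(cross(c1,a[0],c2,b[0]))
E
python3 go.py 0.533 0.327 0.19 0.339
```

```text
t: 1.95
tcp_pos: [0.534, 0.3249, 0.1892]
orientation: [[-0.333, 0.943, -0.001], [0.943, 0.333, -0.002], [-0.001, -0.002, -1.0]]
ft_force: [0.2, 0.1, -0.5]
grip_width: 0.0854
grasp_force: 0.0
grip [186.775 194.65 ] 40 [390.21698113 254.47169811] 106 (array([0.53348001, 0.32771861, 0.02624886]), np.float64(0.0003443612261424777))
knob [306.11242604 168.81065089] [298 163  17  13 169] [246.07003891 236.89883268] [237 229  19  16 257] (array([ 0.598094  , -0.0896231 ,  0.18252828]), np.float64(0.0008194611237758999))
rule (array([189.72931034, 199.89310345]), np.int32(580), ((189.12278747558594, 196.49288940429688), (74.27047729492188, 11.036174774169922), 72.6459732055664), array([174, 161,  31,  72, 580], dtype=int32))
[[0.6562, 0.3891, 0.008], [0.6695, 0.3509, 0.008], [0.4069, 0.2584, 0.008], [0.3944, 0.2958, 0.008]] [0.51746001 0.32016621 0.008     ]
block (array([303.43173653, 184.35688623]), np.int32(1670), ((303.6026611328125, 183.16830444335938), (54.56869125366211, 34.025936126708984), 4.8645148277282715), array([ 276,  164,   56,   39, 1670], dtype=int32))
[[0.5234, 0.0088, 0.048], [0.6483, 0.0, 0.048], [0.6347, -0.1976, 0.048], [0.5098, -0.1862, 0.048]]
(array([313.55319149, 237.16489362]), np.int32(564), ((313.5, 237.0), (24.0, 23.0), 90.0), array([302, 225,  24,  25, 564], dtype=int32)) (array([281.61494253, 177.72988506]), np.int32(696), ((281.5, 177.5), (25.0, 27.0), 90.0), array([268, 165,  28,  26, 696], dtype=int32))
(array([0.53346484, 0.32938543, 0.02619696]), np.float64(5.799638383127964e-05))
t 2.0 tcp [0.5333 0.3271 0.1899] ya 0.3419 shift [ 0.     -0.0003 -0.0001] turn 0.0029 q [-0.87  0.41  0.34  1.65 -0.15  1.11 -0.15] F [0.1 0.6 0.7]
```

View pics/w12.png

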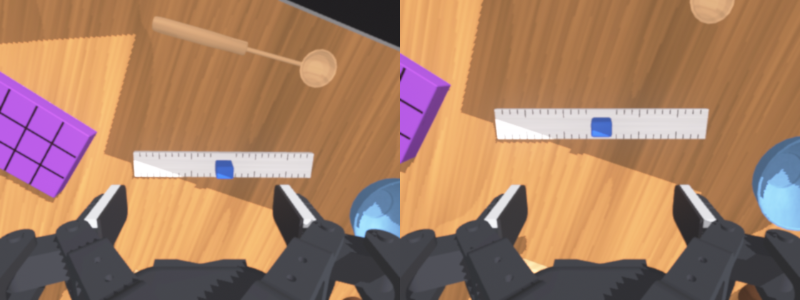

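Both wrist views show the rule nearly level in the image, with the grip at (225,169) on the left and (601,127) on the right. The fingers straddle it and the spoon is well clear. Next I'll get the rule's exact angle and height.

```bash
python3 - 2>&1 <<'E' | tail -8
from h import *
c1,c2=[np.load(f'w{i}.npy',allow_pickle=True).item() for i in(1,2)]
def rule(c):
    h=cv2.cvtColor(c["image"],cv2.COLOR_BGR2HSV); m=cv2.inRange(h,(0,0,120),(180,60,255))|cv2.inRange(h,(100,120,40),(125,255,255))
    m[260:]=0; m=cv2.morphologyEx(m,cv2.MORPH_CLOSE,np.ones((7,7)))
    ct=max(cv2.findContours(m,0,1)[0],key=cv2.contourArea)[:,0]
    s=ct.sum(1);d=ct[:,0]-ct[:,1]
    return [ct[i].astype(float) for i in(s.argmin(),d.argmax(),s.argmax(),d.argmin())] # TL TR BR BL
a,b=rule(c1),rule(c2);print(a,b)
P=[cross(c1,p,c2,q) for p,q in zip(a,b)]
for p in P:print(np.round(p[0],4),round(p[1],4))
z=[onz(c2,*q,.008) for q in b]
v=(z[1]+z[2]-z[0]-z[3])/2;print("centre",np.mean(z,0),"len",np.linalg.norm(v),"ang",np.arctan2(v[1],v[0]))
E
```

```text
[array([189., 211.]), array([439., 216.]), array([434., 248.]), array([188., 246.])] [array([133., 152.]), array([431., 153.]), array([426., 194.]), array([136., 193.])]
[0.3962 0.3033 0.0064] 0.0024
[0.6569 0.3943 0.0116] 0.0007
[0.6729 0.3567 0.0054] 0.0005
[0.4075 0.2647 0.0085] 0.0004
centre [0.53324931 0.32958859 0.008     ] len 0.2785676695602141 ang 0.335949537343492
```

```bash
python3 -m pendant '[[0.002,0.0008,0.035,0.006,0.085],[0,0,0.035,0,0.085],[0,0,0.035,0,0.085],[0,0,0.035,0,0.085],[0,0,0.025,0,0.085],[0,0,0,0,0.085]]'; python3 go.py 0.5334 0.329 0.011 0.336
```

```text
t: 2.5
tcp_pos: [0.5283, 0.3295, 0.0201]
orientation: [[-0.333, 0.943, -0.009], [0.943, 0.333, -0.004], [-0.001, -0.01, -1.0]]
ft_force: [-1.1, 0.5, -0.8]
grip_width: 0.085
grasp_force: 0.0
t 2.5 tcp [0.5283 0.3295 0.0201] ya 0.3395 shift [-0.0021  0.0047  0.0091] turn 0.0035 q [-0.83  0.6   0.28  1.78 -0.22  0.8  -0.1 ] F [-1.1  0.5 -0.8]
```

```bash
python3 -m pendant '[[0,0,0,0,0.085],[0,0,0,0,0.085],[0,0,0,0,0.085]]' | head -2; python3 go.py 0.5334 0.329 0.011 0.336
```

```text
t: 2.75
tcp_pos: [0.5351, 0.3311, 0.0279]
t 2.75 tcp [0.5351 0.3311 0.0279] ya 0.3361 shift [-0.0015 -0.0024  0.0169] turn 0.0001 q [-0.83  0.59  0.29  1.77 -0.22  0.8  -0.1 ] F [-0.8 -0.3  1.2]
```

```bash
python3 -m pendant '[[-0.001,-0.001,0.007,0,0.085],[0,0,0.006,0,0.085],[0,0,0,0,0.085],[0,0,0,0,0.085],[0,0,0,0,0.085]]' | head -2; python3 go.py 0.5334 0.329 0.011 0.336
```

```text
t: 3.17
tcp_pos: [0.5329, 0.3282, 0.0123]
t 3.17 tcp [0.5329 0.3282 0.0123] ya 0.335 shift [0.0006 0.0007 0.0013] turn -0.001 q [-0.83  0.61  0.28  1.78 -0.23  0.78 -0.1 ] F [1.1 0.6 0.3]
```

```bash
python3 -m pendant '[[0,0,0,0,0.015],[0,0,0,0,0.015],[0,0,0,0,0.015],[0,0,0,0,0.015],[0,0,0,0,0.015],[0,0,0,0,0.015]]'; python3 -m pendant '[[0,0,0,0,0.015],[0,0,0,0,0.015],[0,0,0,0,0.015],[0,0,0,0,0.015]]'
```

```text
t: 3.67
tcp_pos: [0.5335, 0.3285, 0.0127]
orientation: [[-0.329, 0.944, 0.001], [0.944, 0.329, 0.001], [0.0, 0.001, -1.0]]
ft_force: [0.6, 0.1, 1.5]
grip_width: 0.0249
grasp_force: 60.4
t: 4.0
tcp_pos: [0.5334, 0.3285, 0.0126]
orientation: [[-0.329, 0.944, 0.001], [0.944, 0.329, 0.001], [0.0, 0.001, -1.0]]
ft_force: [1.3, 0.6, 2.1]
grip_width: 0.0247
grasp_force: 60.4
```

```bash
python3 -m pendant '[[0,0,-0.02,0,0.015],[0,0,-0.03,0,0.015],[0,0,-0.03,0,0.015],[0,0,-0.03,0,0.015],[0,0,-0.01,0,0.015],[0,0,0,0,0.015]]'; python3 -m pendant '[[0.01,-0.02,0,-0.1165,0.015],[0.02,-0.01,0,-0.1165,0.015],[0.02,0,0,-0.1165,0.015],[0,0,0,-0.1165,0.015],[0,0,0,-0.1165,0.015],[0,0,0,-0.1165,0.015],[0,0,0,-0.1165,0.015],[0,0,0,-0.1165,0.015]]' ; python3 -m pendant '[[0,0,0,-0.1165,0.015],[0,0,0,-0.1165,0.015],[0,0,0,0,0.015]]'; python3 go.py 0.44 -0.085 0.14 1.5
```

```text
t: 4.5
tcp_pos: [0.534, 0.3289, 0.1342]
orientation: [[-0.329, 0.944, 0.003], [0.944, 0.329, 0.003], [0.001, 0.004, -1.0]]
ft_force: [0.3, 0.4, -2.9]
grip_width: 0.025
grasp_force: 60.0
t: 5.17
tcp_pos: [0.4801, 0.3603, 0.1287]
orientation: [[-0.956, 0.293, -0.005], [0.293, 0.956, -0.004], [0.003, -0.005, -1.0]]
ft_force: [0.0, -0.6, -4.2]
grip_width: 0.025
grasp_force: 60.1
t: 5.42
tcp_pos: [0.4803, 0.3602, 0.1289]
orientation: [[-0.998, 0.069, -0.005], [0.069, 0.998, -0.003], [0.005, -0.004, -1.0]]
ft_force: [-0.5, 0.2, -3.4]
grip_width: 0.025
grasp_force: 60.2
t 5.42 tcp [0.4803 0.3602 0.1289] ya 1.5022 shift [ 0.0097 -0.447  -0.0094] turn 0.0022 q [-0.77  0.41  0.07  1.77 -0.03  0.97  0.82] F [-0.5  0.2 -3.4]
```

```bash
python3 -m pendant '[[0.001,-0.037,-0.001,0,0.015],[0.001,-0.037,-0.001,0,0.015],[0.001,-0.037,-0.001,0,0.015],[0.001,-0.037,-0.001,0,0.015],[0.001,-0.037,-0.001,0,0.015],[0.001,-0.037,-0.001,0,0.015],[0.001,-0.037,-0.001,0,0.015],[0.001,-0.037,-0.001,0,0.015]]' | head -2;  python3 -m pendant '[[0.001,-0.037,0,0,0.015],[0.001,-0.037,0,0,0.015],[0,-0.037,0,0,0.015],[0,-0.037,0,0,0.015],[0,0,0,0,0.015],[0,0,0,0,0.015],[0,0,0,0,0.015],[0,0,0,0,0.015]]'; python3 go.py 0.44 -0.085 0.14 1.5
python3 -c "
from h import *
c=camera('wrist');np.save('w3.npy',c,allow_pickle=True);cv2.imwrite('pics/w3.png',c['image']);print(c['pose'])"
```

```text
t: 6.08
tcp_pos: [0.4513, 0.0649, 0.1386]
t: 6.75
tcp_pos: [0.4404, -0.0791, 0.1394]
orientation: [[-0.998, 0.07, -0.002], [0.07, 0.998, 0.001], [0.002, 0.001, -1.0]]
ft_force: [0.5, 0.3, -3.3]
grip_width: 0.0248
grasp_force: 60.6
t 6.75 tcp [ 0.4404 -0.0791  0.1394] ya 1.5012 shift [-0.     -0.0059 -0.0006] turn 0.0012 q [-0.22  0.14  0.33  2.11 -0.06  0.9   1.64] F [ 0.5  0.3 -3.3]
[[ 7.02050080e-02  9.58394140e-01  2.76680194e-01  3.69536855e-01]
 [ 9.97532315e-01 -6.76543816e-02 -1.87660749e-02 -7.41319656e-02]
 [ 7.33331203e-04  2.77314907e-01 -9.60778801e-01  2.81722875e-01]
 [ 0.00000000e+00  0.00000000e+00  0.00000000e+00  1.00000000e+00]]
```

View pics/w3.png

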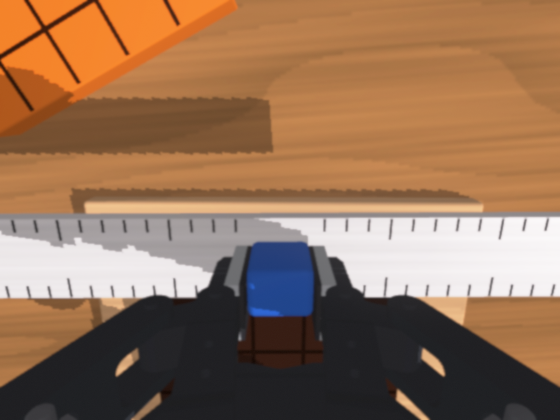

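The held rule covers rows 213–297, level, and hides the block's front face. The board's front edge shows at rows 202–213. I'll raise the arm and move forward so the block's front edge appears above the rule.

```bash
python3 -m pendant '[[0,0,-0.04,0,0.015],[0,0,-0.04,0,0.015],[0,-0.003,-0.03,0,0.015],[-0.035,-0.003,0,0,0.015],[-0.035,0,0,0,0.015],[-0.035,0,0,0,0.015],[0,0,0,0,0.015],[0,0,0,0,0.015]]' | head -2; python3 -m pendant '[[0,0,0,0,0.015],[0,0,0,0,0.015]]'|head -3;
python3 -c "
from h import *
c=camera('wrist');np.save('w4.npy',c,allow_pickle=True);cv2.imwrite('pics/w4.png',c['image']);print(c['pose'])"
```

```text
t: 7.47
tcp_pos: [0.5463, -0.0921, 0.2489]
t: 7.63
tcp_pos: [0.5441, -0.0934, 0.2497]
orientation: [[-0.998, 0.07, -0.001], [0.07, 0.998, 0.0], [0.001, 0.0, -1.0]]
[[ 7.05957177e-02  9.58302828e-01  2.76896974e-01  4.73220375e-01]
 [ 9.97504880e-01 -6.79627232e-02 -1.91071179e-02 -8.83453267e-02]
 [ 5.08267322e-04  2.77554964e-01 -9.60709625e-01  3.92081856e-01]
 [ 0.00000000e+00  0.00000000e+00  0.00000000e+00  1.00000000e+00]]
```

View pics/w4.png

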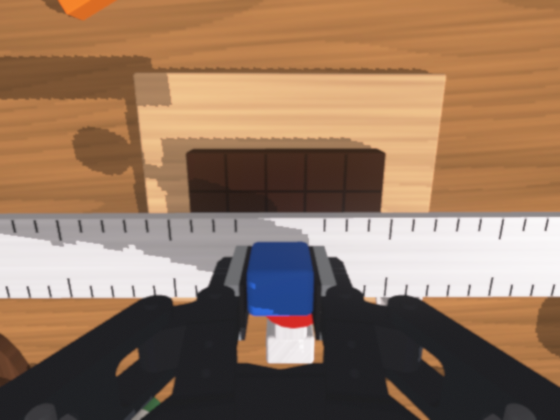

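The wrist view shows the block's front edge at row 150 from (190,150) to (383,150), the board's front edge at row 74, and the rule at rows 213–297.

```bash
python3 - <<'E'
from h import *
c=np.load('w4.npy',allow_pickle=True).item();g=cv2.cvtColor(c["image"],cv2.COLOR_BGR2GRAY).astype(float)
for u in(210,300,360):print(u,g[138:164,u].astype(int))
def edge(u0,u1,v0,v1,sign):
    U=np.arange(u0,u1);V=[]
    for u in U:
        d=sign*np.diff(cv2.GaussianBlur(g,(3,3),0)[v0:v1,u]);i=d.argmax()
        k=slice(max(i-2,0),i+3);w=np.clip(d[k],0,None);V.append(v0+.5+(np.arange(len(d))[k]*w).sum()/w.sum())
    V=np.array(V);f=np.polyfit(U,V,1);r=np.abs(V-np.polyval(f,U));return np.polyfit(U[r<1],V[r<1],1)
b=edge(200,375,142,160,-1);t=edge(20,540,208,220,1);bd=edge(175,400,66,84,1)
print("block",b,np.polyval(b,286),"rule",t,np.polyval(t,280),"board",bd)
for name,f,us,z in(("block z18",b,(195,380),.018),("block z48",b,(195,380),.048),("rule",t,(20,540),.2497-.0046),("board z18",bd,(140,440),.018)):
    p,q=[onz(c,u,np.polyval(f,u),z) for u in us];print(name,np.round(p,4),np.round(q,4),np.arctan2(q[1]-p[1],q[0]-p[0]))
for u in (189,384):print(np.round(onz(c,u,155,.048),4),np.round(onz(c,u,155,.018),4))
E
python3 go.py 0.44 -0.085 0.14 1.5
```

```text
210 [177 154 140 139 140 139 137 135 131 123 101  69  46  43  45  48  50  51
  51  51  51  50  50  50  49  48]
300 [150 130 128 130 133 135 134 132 128 116  88  58  44  41  44  47  49  50
  49  49  49  49  49  49  48  48]
360 [185 183 182 171 149 134 131 131 129 118  91  59  45  44  45  49  51  53
  52  51  52  51  51  51  52  51]
block [-2.09531913e-03  1.48827848e+02] 148.22858642425504 rule [-2.49378477e-03  2.17887144e+02] 217.18888457383255 board [6.08513646e-03 7.14159527e+01]
block z18 [ 0.5155 -0.1824  0.018 ] [0.5291 0.0158 0.018 ] 1.5021643481996183
block z48 [ 0.5121 -0.1749  0.048 ] [0.5246 0.0074 0.048 ] 1.5021643481996179
rule [ 0.515  -0.2075  0.2451] [0.5308 0.0241 0.2451] 1.5025999268032453
board z18 [ 0.4353 -0.2273  0.018 ] [0.4584 0.0758 0.018 ] 1.4944559118536802
[ 0.5182 -0.1817  0.048 ] [ 0.5221 -0.1899  0.018 ]
[0.5318 0.0115 0.048 ] [0.537  0.0202 0.018 ]
t 7.68 tcp [ 0.5441 -0.0936  0.25  ] ya 1.5004 shift [0.1044 0.0012 0.1101] turn 0.0004 q [-0.2   0.22  0.35  1.76 -0.08  1.18  1.67] F [-0.1 -0.5 -3.3]
```

```bash
python3 -m pendant '[[0.0246,0.003,0,0,0.015],[0.0246,0.003,0,0,0.015],[0,0,0.035,0,0.015],[0,0,0.035,0,0.015],[0,0,0.035,0,0.015],[0,0,0.035,0,0.015],[0,0,0.03,0,0.015],[0,0,0,0,0.015]]' | head -2; python3 -m pendant '[[0,0,0,0,0.015],[0,0,0,0,0.015],[0,0,0,0,0.015]]';python3 go.py 0.4955 -0.084 0.0306 1.502
```

```text
t: 8.35
tcp_pos: [0.4908, -0.0836, 0.0754]
t: 8.6
tcp_pos: [0.4986, -0.0848, 0.0828]
orientation: [[-0.997, 0.071, 0.005], [0.071, 0.997, 0.0], [-0.005, 0.0, -1.0]]
ft_force: [0.7, -0.7, -2.6]
grip_width: 0.025
grasp_force: 60.8
t 8.6 tcp [ 0.4986 -0.0848  0.0828] ya 1.4999 shift [0.0035 0.0006 0.0521] turn -0.0021 q [-0.19  0.33  0.32  2.04 -0.14  0.79  1.72] F [ 0.7 -0.7 -2.6]
```

```bash
python3 -m pendant '[[0.001,0,0.01,-0.002,0.015],[0.001,0,0.015,0,0.015],[0,0,0.01,0,0.015],[0,0,0.005,0,0.015],[0,0,0,0,0.015],[0,0,0,0,0.015],[0,0,0,0,0.015]]' | head -2;python3 go.py 0.4955 -0.084 0.0306 1.502
python3 -c "
from h import *
c=camera('wrist');np.save('w5.npy',c,allow_pickle=True);cv2.imwrite('pics/w5.png',c['image'])
c=camera('top');cv2.imwrite('pics/t5.png',cv2.resize(c['image'][140:250,230:380],None,fx=4,fy=4))
c=camera('scene');cv2.imwrite('pics/s5.png',cv2.resize(c['image'][220:340,170:320],None,fx=4,fy=4))
"
```

```text
t: 9.18
tcp_pos: [0.4952, -0.0846, 0.0407]
t 9.18 tcp [ 0.4952 -0.0846  0.0407] ya 1.502 shift [-0.0002  0.0006  0.0101] turn 0.0 q [-0.17  0.39  0.3   2.07 -0.18  0.7   1.75] F [ 0.   0.4 -2.4]
```

```bash
python3 -m pendant '[[0,0,0.003,0,0.015],[0,0,0.003,0,0.015],[0,0,0.0025,0,0.015],[0,0,0,0,0.015],[0,0,0,0,0.015]]' | head -2;python3 go.py 0.5035 -0.084 0.0306 1.502
python3 -m pendant '[[-0.002,0,0,0,0.015],[-0.002,0,0,0,0.015],[0,0,0,0,0.015],[0,0,0,0,0.015]]' >/dev/null;python3 go.py 0.5035 -0.084 0.0306 1.502
```

```text
t: 9.75
tcp_pos: [0.4943, -0.0844, 0.0314]
t 9.75 tcp [ 0.4943 -0.0844  0.0314] ya 1.5021 shift [-0.0092  0.001   0.0008] turn 0.0001 q [-0.16  0.41  0.29  2.08 -0.18  0.68  1.76] F [-0.1  0.5 -2.3]
t 10.08 tcp [ 0.4989 -0.0847  0.0318] ya 1.5021 shift [-0.0046  0.001   0.0012] turn 0.0001 q [-0.16  0.41  0.29  2.07 -0.19  0.69  1.76] F [-0.1 -0.6 -2.9]
```

```bash
for i in 1; do python3 -m pendant '[[-0.001,0,0,0,0.015],[-0.001,0,0,0,0.015],[0,0,0,0,0.015],[0,0,0,0,0.015]]' >/dev/null;python3 go.py 0.5035 -0.084 0.0306 1.502; done
python3 -m pendant '[[-0.001,0,0,0,0.015],[0,0,0,0,0.015],[0,0,0,0,0.015]]' >/dev/null;python3 go.py 0.5035 -0.084 0.0306 1.502
python3 -m pendant '[[-0.001,0,0,0,0.015],[0,0,0,0,0.015],[0,0,0,0,0.015]]' >/dev/null;python3 go.py 0.5035 -0.084 0.0306 1.502
```

```text
t 10.42 tcp [ 0.5006 -0.0848  0.0317] ya 1.5021 shift [-0.0029  0.001   0.0011] turn 0.0001 q [-0.16  0.42  0.29  2.06 -0.19  0.69  1.76] F [ 0.2  0.4 -4.1]
t 10.67 tcp [ 0.5016 -0.0849  0.0317] ya 1.5021 shift [-0.0019  0.001   0.0011] turn 0.0001 q [-0.16  0.42  0.29  2.06 -0.19  0.69  1.76] F [-0.4 -1.1 -3.9]
t 10.92 tcp [ 0.5025 -0.085   0.0317] ya 1.502 shift [-0.001   0.001   0.0011] turn 0.0 q [-0.16  0.42  0.29  2.06 -0.19  0.69  1.76] F [-1.   0.  -2.3]
```

```bash

python3 -m pendant '[[-0.001,0,0,0,0.015],[0,0,0,0,0.015],[0,0,0,0,0.015]]' >/dev/null;python3 go.py 0.5035 -0.084 0.0306 1.502
python3 -m pendant '[[-0.001,0,0,0,0.015],[0,0,0,0,0.015],[0,0,0,0,0.015]]' >/dev/null;python3 go.py 0.5035 -0.084 0.0306 1.502
```

```text
t 11.17 tcp [ 0.5027 -0.085   0.0315] ya 1.5015 shift [-0.0007  0.001   0.0009] turn -0.0005 q [-0.16  0.42  0.29  2.06 -0.19  0.69  1.76] F [-3.2 -0.9 -2.8]
t 11.42 tcp [ 0.5028 -0.085   0.0313] ya 1.5014 shift [-0.0006  0.001   0.0007] turn -0.0006 q [-0.16  0.42  0.29  2.05 -0.19  0.69  1.76] F [-5.   1.2  0.6]
```

```bash

python3 -m pendant '[[0.0016,0,0,0,0.015],[0,0,0.001,0,0.015],[0,0,0,0,0.015],[0,0,0,0,0.015]]' >/dev/null;python3 go.py 0.5027 -0.084 0.0306 1.502
python3 -m pendant '[[0,0,0.001,0,0.015],[0,0,0,0,0.015],[0,0,0,0,0.015]]' >/dev/null;python3 go.py 0.5027 -0.084 0.0306 1.502
```

```text
t 11.75 tcp [ 0.5028 -0.0851  0.0307] ya 1.5017 shift [0.0002 0.0011 0.0001] turn -0.0003 q [-0.16  0.42  0.29  2.06 -0.19  0.69  1.76] F [-3.3  0.1 -1.6]
t 12.0 tcp [ 0.5028 -0.0851  0.0306] ya 1.5016 shift [0.0001 0.0011 0.    ] turn -0.0004 q [-0.16  0.42  0.29  2.06 -0.19  0.69  1.76] F [-5.6  1.1  7. ]
```

```bash

python3 -m pendant '[[0.001,0,0,0,0.015],[0,0,0,0,0.015],[0,0,0,0,0.045],[0,0,0,0,0.06],[0,0,0,0,0.06],[0,0,0,0,0.06],[0,0,0,0,0.06]]';python3 go.py 0.5027 -0.084 0.0306 1.502
python3 -m pendant '[[0,0,-0.01,0,0.06],[0,0,-0.02,0,0.06],[0,0,-0.03,0,0.06],[0,0,-0.03,0,0.06],[0.03,0,-0.03,0,0.06],[0.03,0,-0.03,0,0.06],[0,0,0,0,0.06],[0,0,0,0,0.06]]'|head -2
python3 - <<'E'
from h import *
c=camera('wrist');np.save('w6.npy',c,allow_pickle=True);cv2.imwrite('pics/w6.png',c['image'])
E
```

```text
t: 12.58
tcp_pos: [0.5025, -0.0849, 0.0298]
orientation: [[-0.998, 0.068, 0.001], [0.068, 0.998, -0.0], [-0.001, -0.0, -1.0]]
ft_force: [0.3, -0.1, -0.1]
grip_width: 0.0601
grasp_force: 0.0
t 12.58 tcp [ 0.5025 -0.0849  0.0298] ya 1.5026 shift [-0.0001  0.0009 -0.0008] turn 0.0006 q [-0.16  0.42  0.29  2.06 -0.19  0.68  1.76] F [ 0.3 -0.1 -0.1]
t: 13.25
tcp_pos: [0.4437, -0.081, 0.1811]
```

View pics/w6.png

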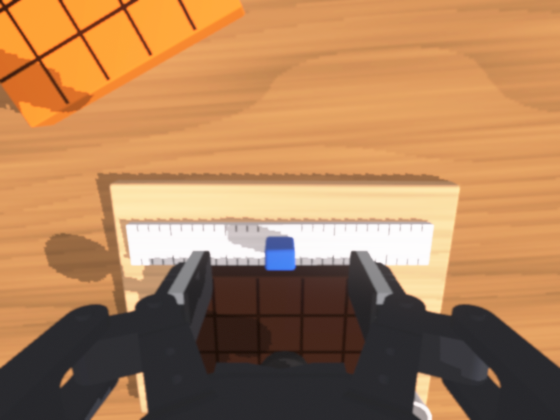

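The rule lies on the board against the block's front edge (rows 223–265, columns 127–433) with no visible gap, and it has been let go. Next I'll close the fingers, rise and locate the knob with the wrist camera.

```bash

python3 -m pendant '[[0,0,-0.03,0,0],[0,0,-0.03,0,0],[0,0,-0.03,0,0],[-0.03,0,0,0,0],[-0.03,0,0,0,0],[0,0,0,0,0],[0,0,0,0,0],[0,0,0,0,0]]'
cat > k.py <<'E'
from h import *
import sys
c=camera('wrist');np.save(sys.argv[1],c,allow_pickle=True)
h=cv2.cvtColor(c["image"],cv2.COLOR_BGR2HSV);m=cv2.inRange(h,(0,180,60),(6,255,255))|cv2.inRange(h,(174,180,60),(180,255,255))
n,l,s,ce=cv2.connectedComponentsWithStats(m);k=1+s[1:,4].argmax();print(ce[k],s[k])
e=cv2.fitEllipse(max(cv2.findContours((l==k).astype(np.uint8),0,1)[0],key=len));print(e,onz(c,*e[0],.19))
E
python3 k.py w7.npy
python3 -m pendant '[[-0.03,0,0,0,0],[0,0,0,0,0],[0,0,0,0,0],[0,0,0,0,0]]' |head -2; python3 k.py w8.npy; python3 go.py .598 -.0896 .21 1.502
```

```text
t: 13.97
tcp_pos: [0.5022, -0.0851, 0.2669]
orientation: [[-0.998, 0.069, -0.004], [0.069, 0.998, -0.001], [0.004, -0.001, -1.0]]
ft_force: [0.1, 0.6, -0.3]
grip_width: 0.0001
grasp_force: 0.0
[279.93415638 350.27983539] [274 340  13  21 243]
((279.9448547363281, 350.5943298339844), (12.854856491088867, 22.729904174804688), 175.5309600830078) [ 0.61039104 -0.09240614  0.19      ]
t: 14.35
tcp_pos: [0.5318, -0.0872, 0.2682]
t 14.4 tcp [ 0.5318 -0.0873  0.2684] ya 1.5017 shift [-0.0663  0.0022  0.0584] turn -0.0003 q [-0.24  0.18  0.37  1.76 -0.07  1.22  1.65] F [-0.1  0.5 -0.4]Traceback (most recent call last):
  File "k.py", line 5, in <module>
    n,l,s,ce=cv2.connectedComponentsWithStats(m);k=1+s[1:,4].argmax();print(ce[k],s[k])
                                                     ~~~~~~~~~~~~~~^^
ValueError: attempt to get argmax of an empty sequence
```

```bash

python3 -m pendant '[[-0.033,0.001,0,0,0],[-0.033,0.001,0,0,0],[0,0,0.02,0,0],[0,0,0.02,0,0],[0,0,0.02,0,0],[0,0,0,0,0],[0,0,0,0,0],[0,0,0,0,0]]'
python3 go.py .598 -.0896 .195 1.502
```

```text
t: 15.07
tcp_pos: [0.5992, -0.0898, 0.2101]
orientation: [[-0.998, 0.069, 0.002], [0.069, 0.998, 0.0], [-0.002, 0.0, -1.0]]
ft_force: [0.4, -0.2, -0.1]
grip_width: -0.0003
grasp_force: 0.0
t 15.07 tcp [ 0.5992 -0.0898  0.2101] ya 1.5019 shift [0.0012 0.0001 0.0151] turn -0.0001 q [-0.2   0.35  0.36  1.68 -0.14  1.13  1.7 ] F [ 0.4 -0.2 -0.1]
```

```bash

python3 -m pendant '[[0.001,0,0.005,0,0],[0,0,0.005,0,0],[0,0,0.004,0,0],[0,0,0.004,0,0],[0,0,0.003,0,0],[0,0,0,0,0],[0,0,0,0,0]]' >/dev/null
python3 go.py .598 -.0896 .155 1.502
python3 -m pendant '[[0,0,0.003,0,0],[0,0,0.003,0,0],[0,0,0.003,0,0],[0,0,0.003,0,0],[0,0,0.003,0,0],[0,0,0,0,0],[0,0,0,0,0]]' >/dev/null
python3 go.py .598 -.0896 .155 1.502
```

```text
t 15.65 tcp [ 0.5979 -0.0895  0.1883] ya 1.502 shift [-0.0001 -0.0001  0.0333] turn -0.0 q [-0.2   0.37  0.35  1.71 -0.14  1.09  1.7 ] F [-2.4  0.2  5.1]
t 16.23 tcp [ 0.5979 -0.0895  0.1738] ya 1.502 shift [-0.0001 -0.0001  0.0188] turn 0.0 q [-0.19  0.38  0.35  1.72 -0.15  1.06  1.71] F [-2.7 -0.   7.3]
```

```bash

python3 -m pendant '[[0,0,0.003,0,0],[0,0,0.003,0,0],[0,0,0.003,0,0],[0,0,0.003,0,0],[0,0,0.003,0,0],[0,0,0,0,0],[0,0,0,0,0]]' >/dev/null
python3 go.py .598 -.0896 .155 1.502
python3 -m pendant '[[0,0,0.002,0,0],[0,0,0.002,0,0],[0,0,0,0,0],[0,0,0,0,0],[0,0,0,0,0]]' >/dev/null
python3 go.py .598 -.0896 .155 1.502
```

```text
t 16.82 tcp [ 0.598  -0.0895  0.1592] ya 1.502 shift [-0.     -0.0001  0.0042] turn -0.0 q [-0.19  0.4   0.35  1.74 -0.16  1.03  1.71] F [-3.9 -0.6  9.5]
t 17.23 tcp [ 0.598  -0.0895  0.1557] ya 1.5019 shift [-0.     -0.0001  0.0007] turn -0.0001 q [-0.19  0.4   0.35  1.74 -0.16  1.02  1.72] F [-4.2  0.8 11.9]
```

```bash

python3 -m pendant '[[0,0,0.0015,0,0],[0,0,0,0,0],[0,0,0,0,0],[0,0,0,0,0],[0,0,0,0,0]]' >/dev/null
python3 go.py .598 -.0896 .155 1.502
python3 -m pendant '[[0,0,0.0015,0,0],[0,0,0,0,0],[0,0,0,0,0],[0,0,0,0,0],[0,0,0,0,0]]' >/dev/null
python3 go.py .598 -.0896 .155 1.502
python3 - <<'E'
from h import *
a=[]
for i in range(3):
    c=camera('scene');a.append(read_state()["ft_force"])
print(np.mean(a,0))
t=camera('top')
x=cv2.resize(c['image'][210:330,180:310],(520,480));y=cv2.resize(t['image'][150:230,255:325],(280,320));o=np.zeros((480,800,3),np.uint8);o[:,:520]=x;o[:320,520:]=y
cv2.imwrite('pics/end.png',o)
E
```

```text
t 17.65 tcp [ 0.598  -0.0895  0.1546] ya 1.5018 shift [-0.     -0.     -0.0004] turn -0.0002 q [-0.19  0.4   0.35  1.74 -0.16  1.02  1.72] F [-5.8  1.3 14.4]
t 18.07 tcp [ 0.598  -0.0895  0.154 ] ya 1.5018 shift [ 0.     -0.0001 -0.001 ] turn -0.0002 q [-0.19  0.4   0.35  1.74 -0.16  1.02  1.72] F [-6.9  0.7 18.5]
[-7.30690372  1.36557596 18.81683539]
```

View pics/end.png

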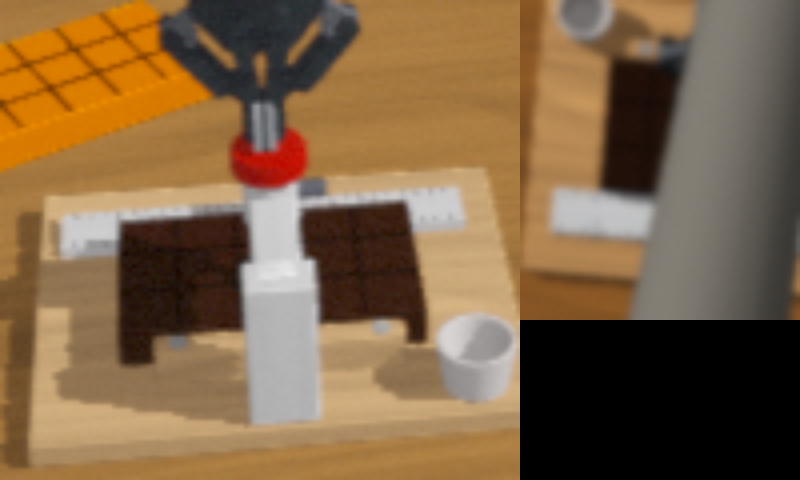

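The scene view shows the fingers on the red knob at (268,158), the rule along the block's far side and the dish untouched. I'll check the travel from how far the knob's image has moved.

```bash
python3 - <<'E'
from h import *
c0=np.load('scene0.npy',allow_pickle=True).item();c1=camera('scene')
def low(c):
    h=cv2.cvtColor(c["image"],cv2.COLOR_BGR2HSV);m=cv2.inRange(h,(0,150,50),(8,255,255))|cv2.inRange(h,(172,150,50),(180,255,255));m[:220]=0;m[275:]=0;m[:,:230]=0;m[:,265:]=0
    f=c["image"].astype(float);r=f[:,:,2]-f[:,:,1]
    return np.mean([np.where(m[:,u])[0].max() for u in range(242,252)]),m.sum()/255
P=lambda c,p:(lambda q:(c["fx"]*q[0]/q[2]+c["cx"],c["fy"]*q[1]/q[2]+c["cy"]))(np.linalg.inv(c["pose"])@np.r_[p,1])
a,b=low(c0),low(c1);print(a,b)
for d in(0,.03,.034,.036,.038):print(d,P(c0,[.623,-.09,.172-d])[1]-P(c0,[.623,-.09,.172])[1])
E
```

```text
(np.float64(243.9), np.float64(310.0)) (np.float64(255.6), np.float64(251.0))
0 0.0
0.03 9.861370199893543
0.034 11.158939086438096
0.036 11.806219983504349
0.038 12.452501611323527
```

The knob moved 11.7 px, which is about 36 mm of travel and agrees with the TCP. It is past the third click and short of the stop.

```bash
python3 -m pendant '[[0,0,0,0,0],[0,0,0,0,0]]'|head -4; python3 -c "
from bench import sign_off
print(sign_off())"
```

```text
t: 18.48
tcp_pos: [0.598, -0.0896, 0.154]
orientation: [[-0.998, 0.069, 0.001], [0.069, 0.998, 0.001], [-0.001, 0.001, -1.0]]
ft_force: [-7.2, 1.4, 19.5]
the job is handed in; nothing more can be done
None
```

The job is handed in at about 18.5 s: the straightedge lies flush along the block's front face and let go, and the arm is holding the knob at about 36 mm of travel with about 19 N; sign-off returned no verdict.

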